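# Slide the warming pan along to the contact probe

## Task

Slide the lidded steel pan along the warming plate, never lifting or tipping it, from the middle onto the end circle that has the spring-loaded temperature probe behind it, and push it on gently until its wall stays pressed against the probe's sprung tip, without jamming the tip hard against the end of its travel. Leave the pan's handle pointing straight out to the plate's front edge (the robot's side), pan inside the circle, let go, and leave the probe, glass dish, tip box and bottle where they are.

Things in the scene. Friction and masses are not known exactly. Their poses are not given: they have to be found in the camera images.
- plate: Fixed dark warming plate, 340 (x) x 560 (y) x 22 mm; flat top at z = 22 mm. Origin on its underside, 10 mm nearer the robot than its middle. +x points to its back edge (away from the robot; probe and controller stand there), -x to its front edge, +y left. Three thin white circles of 170 mm diameter are marked on top in a row along y, 180 mm apart.
- circle_left (a point): Centre of the left (+y) marked circle, on the plate's top, at (-10, 180, 22) mm in the plate's frame; axes as the plate's.
- circle_right (a point): Centre of the right (-y) marked circle, on the plate's top, at (-10, -180, 22) mm in the plate's frame; axes as the plate's.
- probe: Aluminium bracket, foot 50 x 60 mm, 63 mm high, fixed on the plate behind the left or right circle (varies), 135 mm towards plate +x from that circle's centre. Origin under its centre, on the plate's top; axes as the plate's. A rod with a 20 mm disc tip reaches out along -x. The robot must not push it.
- probe_rod (a point): Where the rod leaves the bracket's front face, (-18, 0, 30) mm in the probe's frame. The rod's clamp setting varies and is NOT reported: the tip's face lies 52 to 82 mm in front (-x) of this point. The tip gives 10 mm towards +x, resisting with 1 N at first, rising evenly to 8 N, then stops hard; over 16 N spoils it. Let go, it pushes the pan back a few mm until the pan's friction holds.
- pan: Steel pan with fixed lid, loose on the plate at the middle circle: wall 110 mm diameter, 56 mm high, lid rim 114 mm diameter at 54 to 61 mm, lid knob up to 75 mm. 0.45 to 0.85 kg; takes some 2 to 9 N to slide. Origin at the centre of its underside. A straight black stick handle runs out along the pan's own -x.
- pan_handle (a point): Point in the middle of the pan's handle to grip, at (-110, 0, 46) mm in the pan's frame. The handle is 16 mm wide (y), 12 mm high (40 to 52 mm above the plate) and reaches from the wall to 147 mm from the pan's centre; axes as the pan's.
- controller: The plate's grey control box, 60 x 110 x 45 mm, fixed at the back of the plate behind the end circle without the probe. Origin at the centre of its underside.
- dish: Loose covered glass dish, 86 mm diameter, 33 mm high, on the end circle in front of the controller. Bystander. Origin at the centre of its underside.
- tip_box: Loose grey box with clear lid, 122 x 87 x 67 mm, on the bench left of the plate. Bystander. Origin at the centre of its underside.
- bottle: Loose white bottle, 68 mm diameter, 150 mm high, on the bench right of the plate. Bystander. Origin at the centre of its underside.
Mind the look-alikes: they are no part of the job. Several things have the shape of the pan; the one meant has the colours described above.

How it is judged:
By the outcome, as a careful person would: the job done as asked, in the order asked, and still so for the second after the job is handed in, with the robot touching nothing.
It also fails if it takes over 54 s, if anything falls off the work surface, if the arm or the gripper's body presses on something with over 40 N, if the wrist force passes 120 N, or if a joint passes its speed limit or range.

## Robot

A 6-joint arm with a two-finger parallel gripper is mounted at the origin on the work surface. World frame = base frame: x ahead of the robot, y to its left, z up, the work surface at z = 0. Lengths are in m, angles in degrees, forces in N, time in s.
With the tool pointing down it reaches from about 0.4 to 0.825 m from the base axis. Payload 7 kg.
Tool frame: the origin (TCP) lies midway between the tips of the shut fingers; the grasp point (between the pads) lies r.tcp_to_grasp behind it (r.tcp_to_grasp is the distance from the TCP to the grasp point, in m); x points along the fingers, y is the direction in which the jaws open and shut, and the axes are right-handed (so a half turn about x gives the same grasp; the last joint's range is limited). The gripper opens to 88 mm and grips with 3 to 60 N. Pads are 19 mm wide; open, the fingers measure 130 mm over their backs; the gripper's body (78 mm by 193 mm) begins 47 mm behind the grasp point.
Start: joints at [16.507, 20.546, 0.682, 0, -70.136, -16.507], TCP at [0.675, -0, 0.227] pointing down, gripper open.
Joint ranges: [-176.03, 176.03], [-82.01, 121.73], [-58.28, 71.71], [-173.87, 95.51], [-174.79, -0.11], [-173.66, 173.66]. Speed limits (degrees/s): [136.94, 136.94, 172.46, 180, 180, 180].

## Interface

Orientations are given as [roll, pitch, yaw] about the fixed x, y, z axes, in that order (R = Rz(yaw) Ry(pitch) Rx(roll)).
In Python, from plant import r gives the robot as it stands.
- The arm moves only by the tool carry_out, never from a script. Its argument "moves" is a list of rows, each a list of 7 numbers: the shift along the world's x, y, z in mm, then the turn, a rotation vector about the world's x, y, z in rad, then the opening in per cent of the stroke, from 0 (shut) to 100 (fully open). In form: [[x, y, z, wx, wy, wz, claw], ...]. A call has 1 to 5 rows; each row is the pose to reach, as a shift and turn from the pose commanded when the call began; what a row does not reach only later rows make up. A row lasts 1/10 s, in which the tool goes at most 50 mm and 8.59 degrees, less where a joint would pass 70% of its speed; a pose out of reach is approached as far as the arm can. A call with a gripper value outside its range is refused whole. The fingers move at their own pace and stop on an object; "squeeze" is the grip in N (left out, the last holds). Time passes only in rows, so rows that repeat a pose let the fingers close. It gives the time, the measured TCP pose, the force and the opening at its end, in the units of the state.
- r.get_state(): the state, without advancing time (a new reading comes with each control period).
- r.capture(name): name is "scene" or "side" or "wrist"; returns the picture (420x560x3 uint8, blue, green, red); there is no depth.
- r.camera_params(name): a dict with "K" (3x3 intrinsics, pixels), "rvec" (rotation vector, rad) and "tvec" (3), from world to camera coordinates, as OpenCV has them. Camera axes: x right, y down, z forward; pixel columns grow to the right and rows downward; lengths in m; the calibration is good to about 2 mm. A picture is of the moment at which its call begins: read the wrist's pose just before it. camera_params takes no time and is no camera call; for the wrist camera it gives the pose at the moment of the call.
- r.close_job(): hands the job in, once; it reports no verdict.
The state is a dict: "time_s": time; "joints": joint angles; "qd": joint speeds; "joint_torque": joint torques, N m; "tcp_pos": TCP position; "eef_rot": TCP orientation; "contact_force": force on the tool from outside, world axes, zero at the start; "moment": the same for the moment, N m; "gripper_width": finger opening in m.
Only numpy, scipy, OpenCV 4.12 (cv2) and the standard library are available. Lean on these libraries where they do the work, as an engineer would, in place of code of your own. Each camera call takes 0.05 s, during which the arm holds its last target. There are 200 camera calls.

## Working session

There is one attempt and no reset: what is moved stays moved. The work goes in short steps, Python scripts to look and compute and a tool call to move; the robot and the scene stay as the last step left them, time stands still between calls to the robot, and variables do not carry over. Pictures are saved under pics/ and viewed, about 8 in all and at most 12, crops included, and the job is handed in when it is done.

Besides the shell and the picture viewer there is one more tool, called after "Call:" as name([rows], argument=value, ...), one row to a line, values as JSON. carry_out: Moves the arm, as the interface text tells. Its arguments: {"type":"object","properties":{"moves":{"type":"array"},"squeeze":{"type":"number"}},"required":["moves"]}

```bash
mkdir -p pics; cat > h.py <<'E'
import numpy as np,cv2
from plant import r
def cam(n):
    p=r.camera_params(n);R=cv2.Rodrigues(np.array(p["rvec"],float))[0];return np.array(p["K"]),R,np.array(p["tvec"],float).ravel()
def ray(n,uv,z,P=None):
    K,R,t=P or cam(n);uv=np.atleast_2d(np.array(uv,float))
    d=(R.T@np.linalg.inv(K)@np.c_[uv,np.ones(len(uv))].T).T;c=-R.T@t
    return c+d*((z-c[2])/d[:,2])[:,None]
def proj(n,X,P=None):
    K,R,t=P or cam(n);q=(K@(R@np.atleast_2d(X).T+t[:,None])).T;return q[:,:2]/q[:,2:]
E
python3 - <<'E'
from h import *
print(r.get_state(),r.tcp_to_grasp)
a=r.capture("scene");b=r.capture("side")
cv2.imwrite("pics/scene.png",a);cv2.imwrite("pics/side.png",b)
for n in("scene","side"):
    K,R,t=cam(n);print(n,-R.T@t,R[2],K[0,0])
E
```

```text
{'time_s': 0.0, 'joints': array([ 1.65080882e+01,  2.05908252e+01,  6.34065684e-01, -1.94809837e-02,
       -7.01347686e+01, -1.65063538e+01]), 'qd': array([-0.01262371,  0.04243264, -0.01940647,  0.06946689, -0.02203291,
        0.0256678 ]), 'joint_torque': array([-8.00930356e-04, -5.82726967e+01,  2.93058443e+01,  6.99745238e+00,
        6.93249181e-03, -2.06530804e-04]), 'tcp_pos': array([ 6.74520655e-01, -1.41725296e-05,  2.25633789e-01]), 'eef_rot': array([  95.19320951,   89.90665716, -174.81169058]), 'contact_force': array([ 0.43344613, -0.94603667,  0.26624355]), 'moment': array([ 0.01818436, -0.00284606,  0.00895734]), 'gripper_width': 0.08723434458479765} 0.0188
scene [ 1.39697146 -0.18092003  1.61798879] [-0.47773486  0.08978497 -0.87390392] 533.0362254232451
side [ 0.3503062  -1.17160129  0.88810101] [ 0.14928944  0.80843923 -0.56933178] 524.2519004232678
```

View pics/scene.png

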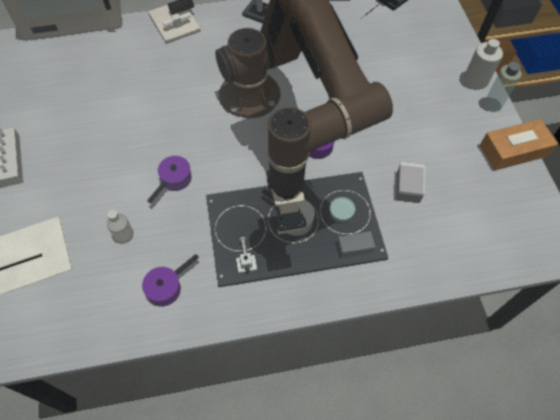

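View pics/side.png

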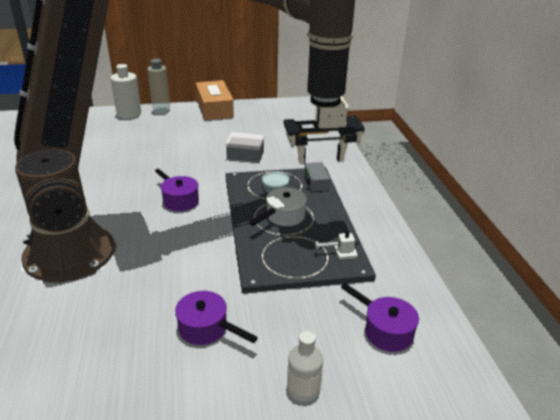

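The steel pan is at side (285,207) / scene (297,218). The look-alikes are the purple pans at scene (174,172), (162,286) and (320,148), which I reject by colour. The probe is at the right (-y) circle: side (345,245), scene (246,262). Next is a close view for measuring.

```bash
python3 - <<'E'
from h import *
import pickle
P=cam("wrist");w=r.capture("wrist");pickle.dump(P,open("w0.pkl","wb"))
cv2.imwrite("pics/w0.png",w)
b=cv2.imread("pics/side.png");c=cv2.resize(b[160:290,222:382],None,fx=5,fy=4.5,interpolation=cv2.INTER_CUBIC)
c=cv2.resize(b[165:285,222:382],(800,600),interpolation=cv2.INTER_CUBIC)
cv2.imwrite("pics/sc.png",c)
K,R,t=P;print(-R.T@t,R[2],K[0,0])
E
```

```text
[ 0.67334654 -0.08191868  0.384646  ] [-0.00272084  0.30077492 -0.95369127] 351.07816519287763
```

View pics/w0.png

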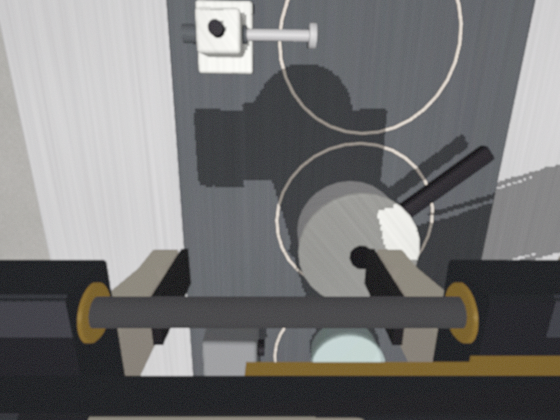

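View pics/sc.png

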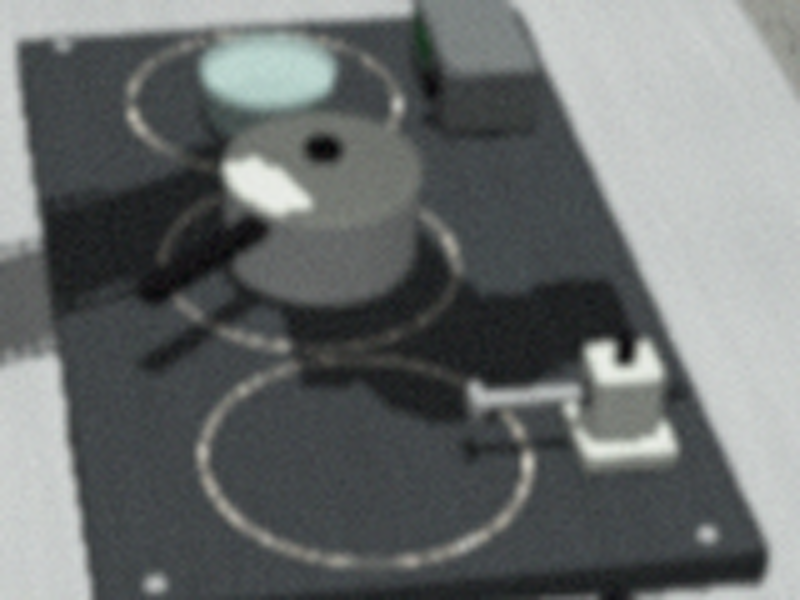

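```bash
python3 - <<'E'
from h import *
import pickle
from scipy.optimize import least_squares
P=pickle.load(open("w0.pkl","rb"));w=cv2.imread("pics/w0.png");g=cv2.cvtColor(w,cv2.COLOR_BGR2GRAY).astype(float)
m=(g-cv2.medianBlur(g.astype(np.uint8),15))>35
def fit(n,P,m,box,c0):
    v,u=np.nonzero(m);k=(u>box[0])&(u<box[1])&(v>box[2])&(v<box[3])
    X=ray(n,np.c_[u,v][k],.022,P)[:,:2];c=np.array(c0,float)
    for tol in(.012,.005,.003):
        q=X[abs(np.hypot(*(X-c).T)-.0845)<tol]
        s=least_squares(lambda p:np.hypot(*(q-p[:2]).T)-p[2],[*c,.0845],loss="soft_l1",f_scale=.001);c=s.x[:2]
    return s.x,len(q)
print("wrist guess",ray("w",[[370,35],[355,222]],.022,P)[:,:2])
cr=fit("w",P,m,(270,470,0,140),ray("w",[370,35],.022,P)[0,:2]);cm=fit("w",P,m,(270,440,138,300),ray("w",[355,222],.022,P)[0,:2])
print(cr,cm)
b=cv2.imread("pics/side.png");gb=cv2.cvtColor(b,cv2.COLOR_BGR2GRAY);mb=(gb.astype(float)-cv2.medianBlur(gb,11))>20
S=cam("side");print("side",fit("side",S,mb,(255,335,230,282),cr[0][:2]))
print("knob",ray("w",[361,257],.097,P),"side",ray("side",[222+322/5,165+148/5],.095))
print("handle top end",ray("w",[[488,152],[404,208]],.074,P))
print("handle side end",ray("side",[222+152/5,165+290/5],.068))
print("tip disc face",ray("w",[[317,24],[317,47],[317,36]],.052,P),"rod",ray("w",[[245,34],[305,36]],.052,P))
print("tip side",ray("side",[222+473/5,165+397/5],.052), "post",ray("w",[222,30],.085,P))
# steel top/lid: gray contour
d=w.max(2).astype(int)-w.min(2)
E
```

```text
wrist guess [[ 0.58516041 -0.13504786]
 [ 0.58665802  0.05219728]]
(array([ 0.5852879 , -0.12965721,  0.08509617]), 1360) (array([0.58797088, 0.05102719, 0.08506881]), 1084)
side (array([ 0.58723814, -0.13084854,  0.08448488]), 253)
knob [[0.59690667 0.05807845 0.097     ]] side [[0.59727829 0.05168889 0.095     ]]
handle top end [[ 0.48548341 -0.03312796  0.074     ]
 [ 0.55436043  0.01909506  0.074     ]]
handle side end [[ 0.48945585 -0.0334594   0.068     ]]
tip disc face [[ 0.63847811 -0.13915828  0.052     ]
 [ 0.63785004 -0.12110372  0.052     ]
 [ 0.63815324 -0.12981935  0.052     ]] rod [[ 0.70022321 -0.13132185  0.052     ]
 [ 0.64850952 -0.12980844  0.052     ]]
tip side [[ 0.64475889 -0.13001824  0.052     ]] post [[ 0.71525954 -0.12921308  0.085     ]]
```

Measured positions agree between the two views:

- **Right circle:** centre ≈ (0.586, -0.130).
- **Probe tip face:** x ≈ 0.638, which is 65 mm in front of the rod point and within the stated range.
- **Pan:** centre ≈ (0.598, 0.055), yaw ≈ 37°.
- **Grip point:** ≈ (0.510, -0.011).

I'll move above the handle first.

Call:
carry_out([
  [-30,-2,0,0,0,-0.13,100],
  [-65,-5,0,0,0,-0.26,70],
  [-100,-7,-10,0,0,-0.39,60],
  [-135,-9,-25,0,0,-0.52,60],
  [-164,-11,-50,0,0,-0.65,60],
], squeeze=50)

```text
time_s: 0.65
tcp_pos: [0.5099, -0.0111, 0.1771]
eef_rot: [-35.2, 89.9, 17.3]
contact_force: [0.6, 0.6, -1.1]
gripper_width: 0.0612
```

Call:
carry_out([
  [0,0,-10,0,0,-0.13,60],
  [0,0,-20,0,0,-0.275,60],
  [0,0,-30,0,0,-0.275,60],
  [0,0,-40,0,0,-0.275,60],
  [0,0,-40,0,0,-0.275,60],
])

```text
time_s: 1.15
tcp_pos: [0.5102, -0.0112, 0.135]
eef_rot: [156.1, 89.8, -166.8]
contact_force: [0.2, -0.2, -0.3]
gripper_width: 0.0526
```

```bash
python3 - <<'E'
from h import *
s=r.get_state();print(s["time_s"],s["tcp_pos"],s["joints"],s["contact_force"],s["gripper_width"])
import pickle
P=cam("wrist");w=r.capture("wrist");b=r.capture("side");a=r.capture("scene");pickle.dump(P,open("w1.pkl","wb"))
cv2.imwrite("pics/w1r.png",w);cv2.imwrite("pics/side1.png",b)
c=cv2.resize(b[165:285,222:382],(560,420),interpolation=cv2.INTER_CUBIC)
cv2.imwrite("pics/w1.png",cv2.resize(np.hstack([w,c]),(800,300),interpolation=cv2.INTER_AREA))
E
```

```text
1.15 [ 0.51015021 -0.01122245  0.13495357] [ 2.08018075e+01  9.88621959e+00 -2.70214658e+01 -2.57515156e-02
 -5.32475758e+01 -7.36139646e+01] [ 0.17975586 -0.17076609 -0.33611349] 0.052589765745838714
```

View pics/w1.png

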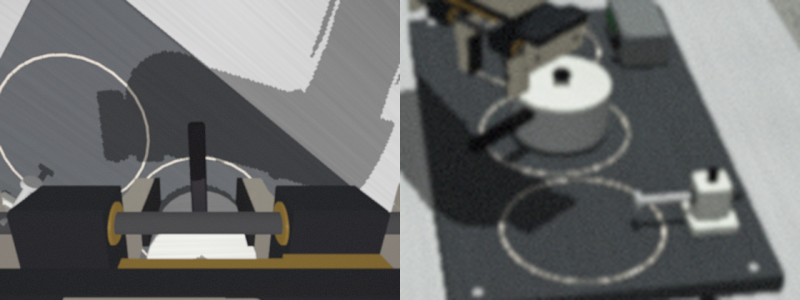

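The handle is centred between the fingers and aligned with them: in the wrist half it is at column 197, with the fingers at 147 and 245. Descending and gripping.

Call:
carry_out([
  [0,0,-25,0,0,0,60],
  [0,0,-50,0,0,0,60],
  [0,0,-70,0,0,0,60],
  [0,0,-82,0,0,0,60],
  [0,0,-86,0,0,0,60],
])

```text
time_s: 1.8
tcp_pos: [0.5107, -0.0111, 0.0498]
eef_rot: [164.0, 89.9, -159.0]
contact_force: [0.1, 0.2, 0.9]
gripper_width: 0.0526
```

Call:
carry_out([
  [0,0,0,0,0,0,40],
  [0,0,0,0,0,0,20],
  [0,0,0,0,0,0,5],
  [0,0,0,0,0,0,5],
  [0,0,0,0,0,0,5],
])

```text
time_s: 2.3
tcp_pos: [0.5112, -0.0109, 0.051]
eef_rot: [-16.8, 89.9, 20.2]
contact_force: [0.5, -0.7, -0.0]
gripper_width: 0.018
```

Call:
carry_out([
  [0,0,0,0,0,0,5],
  [-4,-7,0,0,0,-0.04,5],
  [-8,-15,0,0,0,-0.08,5],
  [-13,-23,0,0,0,-0.125,5],
  [-18,-31,0,0,0,-0.166,5],
])

```text
time_s: 2.8
tcp_pos: [0.4936, -0.0422, 0.0509]
eef_rot: [-10.4, 89.9, 16.9]
contact_force: [1.8, 4.5, 0.5]
gripper_width: 0.0157
```

Call:
carry_out([
  [-3,-6,0,0,0,-0.033,5],
  [-6,-12,0,0,0,-0.066,5],
  [-9,-18,0,0,0,-0.1,5],
  [-12,-24,0,0,0,-0.133,5],
  [-15,-29,0,0,0,-0.166,5],
])

```text
time_s: 3.3
tcp_pos: [0.4783, -0.0714, 0.0508]
eef_rot: [-7.9, 89.9, 9.9]
contact_force: [2.3, 4.6, 2.7]
gripper_width: 0.0154
```

```bash
python3 - <<'E'
from h import *
s=r.get_state();print(s["time_s"],s["tcp_pos"],s["contact_force"],s["moment"],s["gripper_width"])
b=r.capture("side");a=r.capture("scene")
c=cv2.resize(b[165:285,222:382],(560,420),interpolation=cv2.INTER_CUBIC)
d=cv2.resize(a[165:285,202:362],(560,420),interpolation=cv2.INTER_CUBIC)
cv2.imwrite("pics/m1.png",cv2.resize(np.hstack([d,c]),(800,300),interpolation=cv2.INTER_AREA))
E
```

```text
3.3 [ 0.47826888 -0.07137296  0.05078721] [2.27654217 4.572555   2.65001673] [ 1.81246281 -0.88735136  0.34891402] 0.01539302117216437
```

View pics/m1.png

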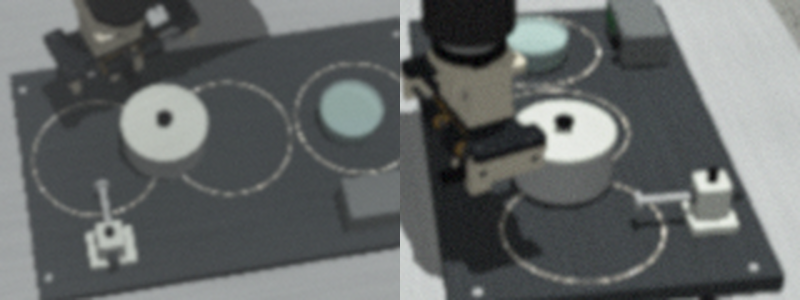

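The pan is flat and sliding with about 5 N. Continuing.

Call:
carry_out([
  [-3,-6,0,0,0,-0.033,5],
  [-5,-12,0,0,0,-0.066,5],
  [-7,-18,0,0,0,-0.1,5],
  [-10,-24,0,0,0,-0.133,5],
  [-12,-29,0,0,0,-0.166,5],
])

```text
time_s: 3.9
tcp_pos: [0.4662, -0.1001, 0.0507]
eef_rot: [8.9, 90.0, 17.3]
contact_force: [2.3, 5.5, 2.7]
gripper_width: 0.0155
```

Call:
carry_out([
  [-2,-6,0,0,0,-0.033,5],
  [-4,-12,0,0,0,-0.066,5],
  [-6,-18,0,0,0,-0.1,5],
  [-8,-24,0,0,0,-0.133,5],
  [-9,-28,0,0,0,-0.166,5],
])

```text
time_s: 4.4
tcp_pos: [0.4571, -0.1282, 0.0507]
eef_rot: [19.3, 90.0, 18.2]
contact_force: [2.3, 6.3, 3.4]
gripper_width: 0.0154
```

```bash
python3 - <<'E'
from h import *
s=r.get_state();print(s["time_s"],s["tcp_pos"],s["contact_force"],s["moment"],s["gripper_width"])
P=cam("wrist");w=r.capture("wrist");b=r.capture("side");a=r.capture("scene")
cv2.imwrite("pics/s2.png",a);cv2.imwrite("pics/d2.png",b)
c=cv2.resize(b[165:285,222:382],(800,600),interpolation=cv2.INTER_CUBIC)
d=cv2.resize(a[185:275,202:322],(800,600),interpolation=cv2.INTER_CUBIC)
cv2.imwrite("pics/m2.png",cv2.resize(np.hstack([d,c]),(800,300),interpolation=cv2.INTER_AREA))
def knob(n,img,box):
    g=cv2.cvtColor(img,cv2.COLOR_BGR2GRAY)[box[2]:box[3],box[0]:box[1]]
    k,l,st,ce=cv2.connectedComponentsWithStats((g<70).astype(np.uint8))
    for i in range(1,k):
        if 8<st[i,4]<150: print(n,ce[i]+[box[0],box[2]],st[i,4],ray(n,ce[i]+[box[0],box[2]],.093))
for n,i in(("scene",a),("side",b)):
    u,v=proj(n,[.567,-.13,.093])[0].astype(int);print(u,v);knob(n,i,(u-14,u+14,v-11,v+11))
E
```

```text
4.4 [ 0.45707442 -0.12821032  0.05067066] [2.26396912 6.25169363 3.44438802] [ 2.19247026 -0.88819176  0.44225372] 0.015444633329521413
238 212
scene [225.27272727 201.90909091] 11 [[ 0.52165681 -0.16590893  0.093     ]]
scene [238.5 213. ] 16 [[ 0.57062403 -0.12967716  0.093     ]]
287 234
side [288.22222222 234.96296296] 27 [[ 0.56803091 -0.1327187   0.093     ]]
```

View pics/m2.png

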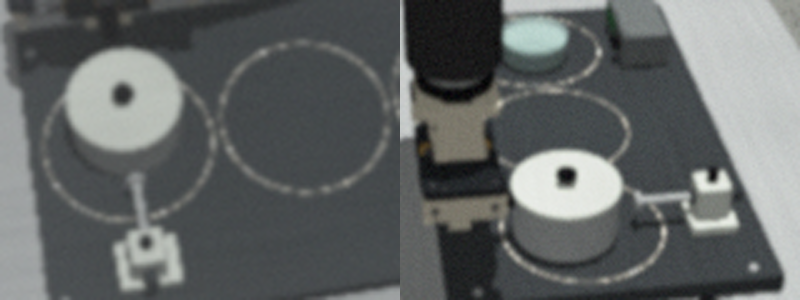

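The pan is at about (0.569, -0.130) with the handle straight. Pushing towards the tip slowly and watching the force.

Call:
carry_out([
  [2,0,0,0,0,0,5],
  [4,0,0,0,0,0,5],
  [6,0,0,0,0,0,5],
  [8,0,0,0,0,0,5],
  [9,0,0,0,0,0,5],
])

```text
time_s: 5.05
tcp_pos: [0.459, -0.129, 0.0499]
eef_rot: [-173.8, 89.3, -174.9]
contact_force: [-18.5, 3.1, 25.3]
gripper_width: 0.0156
```

Call:
carry_out([
  [0.5,0,0,0,0,0,5],
  [1,0,0,0,0,0,5],
  [1.5,0,0,0,0,0,5],
  [2,0,0,0,0,0,5],
])

```text
time_s: 5.45
tcp_pos: [0.4606, -0.1292, 0.0499]
eef_rot: [-173.3, 89.3, -174.4]
contact_force: [-19.7, 2.2, 26.2]
gripper_width: 0.0154
```

Call:
carry_out([
  [0.5,0,0,0,0,0,5],
  [1,0,0,0,0,0,5],
  [1.5,0,0,0,0,0,5],
  [2,0,0,0,0,0,5],
])

```text
time_s: 5.85
tcp_pos: [0.4625, -0.1293, 0.0499]
eef_rot: [-173.1, 89.3, -174.2]
contact_force: [-18.7, 0.8, 27.0]
gripper_width: 0.0153
```

Call:
carry_out([
  [0.5,0,0,0,0,0,5],
  [1,0,0,0,0,0,5],
  [1.5,0,0,0,0,0,5],
  [2,0,0,0,0,0,5],
])

```text
time_s: 6.25
tcp_pos: [0.4645, -0.1293, 0.0499]
eef_rot: [-172.7, 89.3, -173.8]
contact_force: [-19.3, 1.1, 26.6]
gripper_width: 0.0155
```

Call:
carry_out([
  [0.5,0,0,0,0,0,5],
  [1,0,0,0,0,0,5],
  [1.5,0,0,0,0,0,5],
  [2,0,0,0,0,0,5],
])

```text
time_s: 6.65
tcp_pos: [0.4664, -0.1293, 0.0499]
eef_rot: [-172.7, 89.2, -173.8]
contact_force: [-19.5, 1.4, 26.5]
gripper_width: 0.0155
```

Pushing presses the handle down (Fz about 26 N), which raises the friction and makes the arm lag. I'll back off in x and unload the vertical force.

Call:
carry_out([
  [-3,0,0,0,0,0,5],
  [-6,0,0,0,0,0,5],
  [-6,0,0,0,0,0,5],
])

```text
time_s: 6.95
tcp_pos: [0.4668, -0.1287, 0.0506]
eef_rot: [-156.4, 89.9, -157.4]
contact_force: [-1.2, -3.4, 7.8]
gripper_width: 0.0155
```

Call:
carry_out([
  [0,0,0.5,0,0,0,5],
  [0,0,1,0,0,0,5],
  [0,0,1,0,0,0,5],
])

```text
time_s: 7.25
tcp_pos: [0.4669, -0.1282, 0.051]
eef_rot: [-176.5, 89.9, -177.6]
contact_force: [-0.1, -2.9, 0.3]
gripper_width: 0.0154
```

```bash
python3 - <<'E'
from h import *
s=r.get_state();print(s["time_s"],s["tcp_pos"],s["contact_force"],s["moment"],s["gripper_width"],s["joints"])
P=cam("wrist");w=r.capture("wrist");b=r.capture("side");a=r.capture("scene")
c=cv2.resize(b[195:285,242:362],(800,600),interpolation=cv2.INTER_CUBIC)
cv2.imwrite("pics/m3.png",cv2.resize(np.hstack([cv2.resize(w,(800,600)),c]),(800,300),interpolation=cv2.INTER_AREA))
E
```

```text
7.25 [ 0.46687311 -0.12821527  0.05095917] [-0.10419962 -2.89261132  0.27200172] [-0.99155948  0.12034447 -0.31137161] 0.015375614716338642 [ 7.97079882e+00  1.39995309e+01 -3.56845972e+01 -1.93631785e-02
 -4.04450786e+01 -9.90352837e+01]
```

View pics/m3.png

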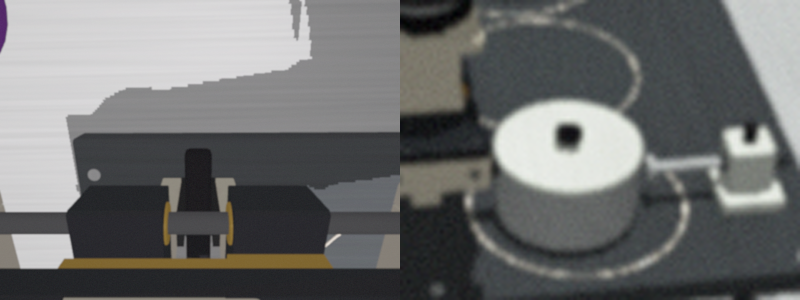

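Call:
carry_out([
  [1,0,0.2,0,0,0,5],
  [2,0,0.5,0,0,0,5],
  [3,0,0.8,0,0,0,5],
])

```text
time_s: 7.7
tcp_pos: [0.4704, -0.1279, 0.052]
eef_rot: [176.7, 89.9, 175.7]
contact_force: [-2.5, -0.6, -3.7]
gripper_width: 0.0156
```

Call:
carry_out([
  [0,0,-0.4,0,0,0,5],
  [0,0,-0.8,0,0,0,5],
  [0,0,-0.8,0,0,0,5],
])

```text
time_s: 8.0
tcp_pos: [0.4708, -0.128, 0.0514]
eef_rot: [176.8, 90.0, 175.7]
contact_force: [-3.0, -0.4, -1.6]
gripper_width: 0.0154
```

Call:
carry_out([
  [0.5,0,0,0,0,0,5],
  [1,0,0,0,0,0,5],
  [1,0,0,0,0,0,5],
])

```text
time_s: 8.3
tcp_pos: [0.4721, -0.128, 0.0516]
eef_rot: [8.9, 90.0, 7.8]
contact_force: [-2.9, -0.8, -2.1]
gripper_width: 0.0157
```

Call:
carry_out([
  [0,0,-0.5,0,0,0,5],
  [0.5,0,-0.7,0,0,0,5],
  [1,0,-0.7,0,0,0,5],
  [1,0,-0.7,0,0,0,5],
])

```text
time_s: 8.7
tcp_pos: [0.4728, -0.1281, 0.0509]
eef_rot: [-167.7, 90.0, -168.7]
contact_force: [-4.4, 0.2, 2.2]
gripper_width: 0.0155
```

Call:
carry_out([
  [0.5,0,0,0,0,0,5],
  [1,0,0,0,0,0,5],
  [1,0,0,0,0,0,5],
])

```text
time_s: 9.0
tcp_pos: [0.4737, -0.1281, 0.051]
eef_rot: [-171.1, 90.0, -172.1]
contact_force: [-5.4, 0.4, 2.1]
gripper_width: 0.0155
```

```bash
python3 - <<'E'
from h import *
s=r.get_state();print(s["time_s"],s["tcp_pos"],s["contact_force"],s["moment"])
b=r.capture("side");a=r.capture("scene");cv2.imwrite("pics/s4.png",a);cv2.imwrite("pics/d4.png",b)
c=cv2.resize(b[215:270,290:363],(800,600),interpolation=cv2.INTER_CUBIC)
d=cv2.resize(a[195:275,202:309],(800,600),interpolation=cv2.INTER_CUBIC)
cv2.imwrite("pics/m4.png",cv2.resize(np.hstack([d,c]),(800,300),interpolation=cv2.INTER_AREA))
E
```

```text
9.0 [ 0.47365772 -0.12808425  0.05096335] [-5.36973486  0.42835685  2.13697132] [ 0.05518418  1.77956682 -0.01325804]
```

View pics/m4.png

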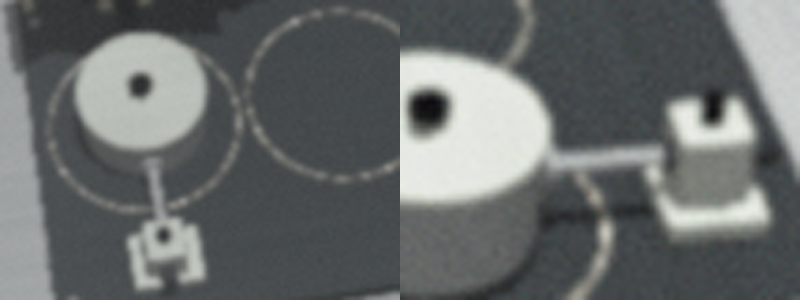

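Call:
carry_out([
  [0.5,0,0,0,0,0,5],
  [1,0,0,0,0,0,5],
  [1,0,0,0,0,0,5],
])

```text
time_s: 9.4
tcp_pos: [0.4747, -0.1281, 0.051]
eef_rot: [-168.5, 90.0, -169.5]
contact_force: [-5.5, -0.4, 4.1]
gripper_width: 0.0156
```

Call:
carry_out([
  [0.5,0,0,0,0,0,5],
  [1,0,0,0,0,0,5],
  [1,0,0,0,0,0,5],
])

```text
time_s: 9.7
tcp_pos: [0.4748, -0.1281, 0.0509]
eef_rot: [-175.2, 89.9, -176.2]
contact_force: [-8.9, 1.4, 6.1]
gripper_width: 0.0154
```

Call:
carry_out([
  [0.5,0,0,0,0,0,5],
  [1,0,0,0,0,0,5],
  [1,0,0,0,0,0,5],
])

```text
time_s: 10.0
tcp_pos: [0.4752, -0.1283, 0.0509]
eef_rot: [-174.0, 89.8, -175.0]
contact_force: [-10.3, 0.2, 8.5]
gripper_width: 0.0154
```

Call:
carry_out([
  [0,0,0.3,0,0,0,5],
  [0,0,0.6,0,0,0,5],
  [0,0,0.8,0,0,0,5],
])

```text
time_s: 10.3
tcp_pos: [0.4766, -0.128, 0.0514]
eef_rot: [179.5, 90.0, 178.5]
contact_force: [-4.3, 0.2, -1.3]
gripper_width: 0.0154
```

Call:
carry_out([
  [0.5,0,0.1,0,0,0,5],
  [1,0,0.2,0,0,0,5],
  [1,0,0.2,0,0,0,5],
])

```text
time_s: 10.6
tcp_pos: [0.4778, -0.128, 0.0517]
eef_rot: [-178.7, 90.0, -179.7]
contact_force: [-4.4, -1.0, -2.0]
gripper_width: 0.0154
```

Call:
carry_out([
  [0.5,0,0.1,0,0,0,5],
  [1,0,0.2,0,0,0,5],
  [1,0,0.2,0,0,0,5],
])

```text
time_s: 10.9
tcp_pos: [0.4787, -0.128, 0.0519]
eef_rot: [178.5, 90.0, 177.5]
contact_force: [-4.3, -0.3, -2.4]
gripper_width: 0.0155
```

Call:
carry_out([
  [0.5,0,-0.3,0,0,0,5],
  [1,0,-0.6,0,0,0,5],
  [1.5,0,-0.6,0,0,0,5],
  [1.5,0,-0.6,0,0,0,5],
])

```text
time_s: 11.3
tcp_pos: [0.4797, -0.1281, 0.0512]
eef_rot: [-177.6, 89.9, -178.7]
contact_force: [-6.7, -0.1, -1.4]
gripper_width: 0.0155
```

Call:
carry_out([
  [0.5,0,0.1,0,0,0,5],
  [1,0,0.2,0,0,0,5],
  [1.5,0,0.2,0,0,0,5],
  [1.5,0,0.2,0,0,0,5],
])

```text
time_s: 11.7
tcp_pos: [0.4809, -0.1281, 0.0513]
eef_rot: [-178.2, 89.9, -179.3]
contact_force: [-7.4, 0.7, -1.3]
gripper_width: 0.0155
```

```bash
python3 - <<'E'
from h import *
s=r.get_state();print(s["time_s"],s["tcp_pos"],s["contact_force"],s["moment"])
b=r.capture("side");a=r.capture("scene");cv2.imwrite("pics/s5.png",a);cv2.imwrite("pics/d5.png",b)
def knob(n,img,x):
    u,v=proj(n,[x,-.13,.093])[0].astype(int);box=(u-12,u+12,v-9,v+9)
    g=cv2.cvtColor(img,cv2.COLOR_BGR2GRAY)[box[2]:box[3],box[0]:box[1]].astype(float)
    w=np.clip(130-g,0,None);w[g>110]=0
    k,l,st,ce=cv2.connectedComponentsWithStats((g<100).astype(np.uint8))
    for i in range(1,k):
        if 8<st[i,4]<150: print(n,st[i,4],ray(n,ce[i]+[box[0],box[2]],.093)[0])
for n,f,x in(("scene","s2",.569),("side","d2",.569),("scene","s5",.593),("side","d5",.593)):knob(n,cv2.imread(f"pics/{f}.png"),x)
E
```

```text
11.7 [ 0.48087773 -0.12812469  0.0512848 ] [-7.35475837  0.71251785 -1.32078422] [-0.01427775  2.3895992   0.00882696]
scene 26 [ 0.56999349 -0.12995657  0.093     ]
side 40 [ 0.56791232 -0.13339014  0.093     ]
scene 24 [ 0.59326594 -0.1300047   0.093     ]
side 34 [ 0.59165569 -0.13421414  0.093     ]
```

The residual spring force is about 4 N, so the tip is compressed about 4 mm. Letting go.

Call:
carry_out([
  [0,0,0,0,0,0,20],
  [0,0,0,0,0,0,30],
  [0,0,0,0,0,0,50],
  [0,0,0,0,0,0,50],
  [0,0,0,0,0,0,50],
])

```text
time_s: 12.3
tcp_pos: [0.4826, -0.1279, 0.0519]
eef_rot: [3.9, 89.9, 2.9]
contact_force: [0.1, 0.3, 0.6]
gripper_width: 0.0419
```

Call:
carry_out([
  [0,0,10,0,0,0,50],
  [0,0,30,0,0,0,50],
  [0,0,60,0,0,0,50],
  [0,0,90,0,0,0,50],
  [-10,0,120,0,0,0,50],
])

```text
time_s: 12.8
tcp_pos: [0.4727, -0.1281, 0.1737]
eef_rot: [-18.2, 89.9, -19.2]
contact_force: [-0.3, 0.6, -0.2]
gripper_width: 0.0437
```

Call:
carry_out([
  [0,30,20,0,0,0,50],
  [0,70,40,0,0,0,50],
  [0,110,60,0,0,0,50],
  [0,150,80,0,0,0,50],
  [0,180,80,0,0,0,50],
])

```text
time_s: 13.3
tcp_pos: [0.4732, 0.0543, 0.2557]
eef_rot: [21.9, 89.6, 20.9]
contact_force: [0.5, -1.1, -0.9]
gripper_width: 0.0437
```

```bash
python3 - <<'E'
from h import *
s=r.get_state();print(s["time_s"],s["tcp_pos"],s["contact_force"])
b=r.capture("side");a=r.capture("scene");cv2.imwrite("pics/s6.png",a);cv2.imwrite("pics/d6.png",b)
def knob(n,img,x):
    u,v=proj(n,[x,-.13,.093])[0].astype(int);box=(u-12,u+12,v-9,v+9)
    g=cv2.cvtColor(img,cv2.COLOR_BGR2GRAY)[box[2]:box[3],box[0]:box[1]]
    k,l,st,ce=cv2.connectedComponentsWithStats((g<100).astype(np.uint8))
    for i in range(1,k):
        if 8<st[i,4]<150: print(n,st[i,4],ray(n,ce[i]+[box[0],box[2]],.093)[0])
knob("scene",a,.592);knob("side",b,.592)
print("expected handle end scene/side",proj("scene",[.446,-.128,.07]),proj("side",[.446,-.128,.07]))
c=cv2.resize(b[195:285,242:362],(800,600),interpolation=cv2.INTER_CUBIC)
d=cv2.resize(a[165:270,192:332],(800,600),interpolation=cv2.INTER_CUBIC)
cv2.imwrite("pics/m6.png",cv2.resize(np.hstack([d,c]),(800,300),interpolation=cv2.INTER_AREA))
E
```

```text
13.3 [0.47316377 0.05427077 0.25566698] [ 0.457742   -1.06571612 -0.91682774]
scene 23 [ 0.58832924 -0.13056806  0.093     ]
side 9 [ 0.62233622 -0.094142    0.093     ]
side 37 [ 0.5868867  -0.13345669  0.093     ]
expected handle end scene/side [[233.58534003 184.40694017]] [[240.1257078  245.35901899]]
```

View pics/m6.png

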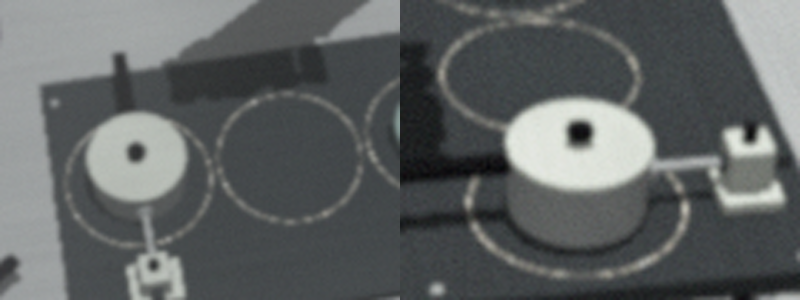

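Both cameras show the pan sprang back about 5 mm. It may now be only lightly touching, because a sudden release overshoots. I'll push gently on the handle's end with the closed fingers, straight along the tip line, and retreat slowly so that friction catches it.

Call:
carry_out([
  [-13,-35,0,0,0,0,20],
  [-26,-75,0,0,0,0,0],
  [-40,-115,0,0,0,0,0],
  [-53,-155,0,0,0,0,0],
  [-66,-182,0,0,0,0,0],
])

```text
time_s: 13.9
tcp_pos: [0.4047, -0.1322, 0.2523]
eef_rot: [-21.5, 90.0, -22.6]
contact_force: [0.8, 0.0, -0.2]
gripper_width: 0.0091
```

Call:
carry_out([
  [0,0,-40,0,0,0,0],
  [0,0,-80,0,0,0,0],
  [0,0,-120,0,0,0,0],
  [0,0,-150,0,0,0,0],
  [0,0,-160,0,0,0,0],
])

```text
time_s: 14.4
tcp_pos: [0.4038, -0.1306, 0.0895]
eef_rot: [-174.6, 89.7, -175.7]
contact_force: [-0.8, 0.7, 0.9]
gripper_width: 0.0001
```

Call:
carry_out([
  [0,1.5,-15,0,0,0,0],
  [0,1.5,-28,0,0,0,0],
  [0,1.5,-34,0,0,0,0],
  [0,1.5,-34,0,0,0,0],
])

```text
time_s: 14.8
tcp_pos: [0.4061, -0.1287, 0.0579]
eef_rot: [-151.5, 90.0, -152.5]
contact_force: [-0.2, -0.5, -0.3]
gripper_width: 0.0004
```

Call:
carry_out([
  [3,0,0,0,0,0,0],
  [6,0,0,0,0,0,0],
  [9,0,0,0,0,0,0],
  [12,0,0,0,0,0,0],
  [14,0,0,0,0,0,0],
])

```text
time_s: 15.3
tcp_pos: [0.4205, -0.1285, 0.0579]
eef_rot: [5.6, 90.0, 4.6]
contact_force: [-1.3, -0.4, -0.8]
gripper_width: 0.0003
```

Call:
carry_out([
  [1,0,0,0,0,0,0],
  [2,0,0,0,0,0,0],
  [3,0,0,0,0,0,0],
  [3,0,0,0,0,0,0],
])

```text
time_s: 15.7
tcp_pos: [0.423, -0.1285, 0.0576]
eef_rot: [-163.6, 90.0, -164.6]
contact_force: [-0.4, 1.5, -0.5]
gripper_width: 0.0006
```

Call:
carry_out([
  [1,0,0,0,0,0,0],
  [2,0,0,0,0,0,0],
  [2,0,0,0,0,0,0],
])

```text
time_s: 16.0
tcp_pos: [0.4251, -0.1285, 0.0577]
eef_rot: [-6.0, 90.0, -7.0]
contact_force: [0.6, 0.0, -0.6]
gripper_width: 0.0005
```

Call:
carry_out([
  [1,0,0,0,0,0,0],
  [2,0,0,0,0,0,0],
  [2,0,0,0,0,0,0],
])

```text
time_s: 16.3
tcp_pos: [0.4271, -0.1285, 0.0577]
eef_rot: [-11.0, 90.0, -12.1]
contact_force: [0.5, -0.3, 0.2]
gripper_width: 0.0006
```

Call:
carry_out([
  [0.5,0,0,0,0,0,0],
  [1,0,0,0,0,0,0],
  [1,0,0,0,0,0,0],
])

```text
time_s: 16.6
tcp_pos: [0.4281, -0.1285, 0.0577]
eef_rot: [-8.5, 90.0, -9.5]
contact_force: [-1.1, 0.2, -1.0]
gripper_width: 0.0004
```

Call:
carry_out([
  [0.5,0,0,0,0,0,0],
  [1,0,0,0,0,0,0],
  [1,0,0,0,0,0,0],
])

```text
time_s: 16.9
tcp_pos: [0.4291, -0.1285, 0.0577]
eef_rot: [-4.0, 90.0, -5.0]
contact_force: [-0.3, -1.0, 0.5]
gripper_width: 0.0007
```

Call:
carry_out([
  [0.5,0,0,0,0,0,0],
  [1,0,0,0,0,0,0],
  [1,0,0,0,0,0,0],
])

```text
time_s: 17.2
tcp_pos: [0.4293, -0.1286, 0.0575]
eef_rot: [-177.1, 89.9, -178.2]
contact_force: [-2.2, -0.4, 1.8]
gripper_width: 0.0007
```

Touched the handle end at x = 0.429. Pushing in 0.5 mm steps.

Call:
carry_out([
  [0.5,0,0,0,0,0,0],
  [1,0,0,0,0,0,0],
  [1,0,0,0,0,0,0],
])

```text
time_s: 17.5
tcp_pos: [0.4294, -0.1287, 0.0573]
eef_rot: [-177.0, 89.8, -178.1]
contact_force: [-6.5, 1.6, 4.8]
gripper_width: 0.0007
```

Call:
carry_out([
  [0.5,0,0,0,0,0,0],
  [1,0,0,0,0,0,0],
  [1,0,0,0,0,0,0],
])

```text
time_s: 17.8
tcp_pos: [0.4294, -0.1287, 0.0572]
eef_rot: [-177.1, 89.7, -178.2]
contact_force: [-8.4, 1.8, 6.5]
gripper_width: 0.0009
```

Call:
carry_out([
  [0.5,0,0,0,0,0,0],
  [1,0,0,0,0,0,0],
  [1,0,0,0,0,0,0],
])

```text
time_s: 18.1
tcp_pos: [0.4295, -0.1289, 0.057]
eef_rot: [-175.9, 89.6, -177.0]
contact_force: [-9.9, 2.0, 9.5]
gripper_width: 0.0007
```

Call:
carry_out([
  [0,0,0.4,0,0,0,0],
  [0,0,0.8,0,0,0,0],
  [0,0,0.8,0,0,0,0],
])

```text
time_s: 18.4
tcp_pos: [0.4312, -0.1287, 0.0578]
eef_rot: [-178.0, 89.8, -179.1]
contact_force: [-4.9, 0.2, -1.0]
gripper_width: 0.0005
```

Call:
carry_out([
  [0,0,0.3,0,0,0,0],
  [0,0,0.6,0,0,0,0],
  [0,0,0.6,0,0,0,0],
])

```text
time_s: 18.7
tcp_pos: [0.4318, -0.1286, 0.0586]
eef_rot: [-177.9, 89.9, -179.0]
contact_force: [-5.0, 0.2, -1.0]
gripper_width: 0.0007
```

Call:
carry_out([
  [-0.3,0,0,0,0,0,0],
  [-0.6,0,0,0,0,0,0],
  [-1,0,0,0,0,0,0],
])

```text
time_s: 19.0
tcp_pos: [0.4319, -0.1285, 0.059]
eef_rot: [-178.0, 90.0, -179.0]
contact_force: [-3.8, -0.2, -0.5]
gripper_width: 0.0004
```

Call:
carry_out([
  [-0.3,0,0,0,0,0,0],
  [-0.6,0,0,0,0,0,0],
  [-1,0,0,0,0,0,0],
])

```text
time_s: 19.3
tcp_pos: [0.4317, -0.1284, 0.0593]
eef_rot: [4.7, 89.9, 3.6]
contact_force: [-2.5, 0.4, -1.1]
gripper_width: 0.0002
```

Call:
carry_out([
  [-0.3,0,0,0,0,0,0],
  [-0.6,0,0,0,0,0,0],
  [-1,0,0,0,0,0,0],
])

```text
time_s: 19.6
tcp_pos: [0.431, -0.1284, 0.0594]
eef_rot: [2.6, 89.9, 1.6]
contact_force: [0.0, 0.5, -0.6]
gripper_width: 0.0006
```

The force faded with no pan movement, so the pan is holding. I'll retreat to the starting viewpoint, which lets me compare the tip's position directly with the first wrist picture.

Call:
carry_out([
  [-2,0,0,0,0,0,0],
  [-8,0,0,0,0,0,0],
  [-14,0,15,0,0,0,0],
  [-14,0,55,0,0,0,0],
  [-14,0,100,0,0,0,0],
])

```text
time_s: 20.1
tcp_pos: [0.4144, -0.1286, 0.1594]
eef_rot: [-172.4, 89.8, -173.4]
contact_force: [1.4, 0.1, 0.0]
gripper_width: 0.0007
```

Call:
carry_out([
  [10,20,40,0,0,0.13,0],
  [25,50,68,0,0,0.27,0],
  [50,80,68,0,0,0.41,0],
  [80,110,68,0,0,0.55,20],
  [120,128,68,0,0,0.69,40],
])

```text
time_s: 20.6
tcp_pos: [0.5363, 0.0014, 0.2282]
eef_rot: [-9.8, 89.9, 29.1]
contact_force: [0.4, -0.2, -0.1]
gripper_width: 0.0111
```

Call:
carry_out([
  [40,0,0,0,0,0.14,60],
  [80,0,0,0,0,0.28,80],
  [110,0,0,0,0,0.42,100],
  [130,0,0,0,0,0.56,100],
  [138,0,0,0,0,0.7,100],
])

```text
time_s: 21.1
tcp_pos: [0.6753, -0.0006, 0.2258]
eef_rot: [122.4, 89.9, -158.7]
contact_force: [-0.2, 0.2, -1.4]
gripper_width: 0.0509
```

Call:
carry_out([
  [0,0,0,0,0,0.1,100],
  [0,0,0,0,0,0.2,100],
  [0,0,0,0,0,0.2,100],
  [0,0,0,0,0,0.2,100],
])

```text
time_s: 21.5
tcp_pos: [0.6738, -0.0005, 0.227]
eef_rot: [8.3, 90.0, 98.2]
contact_force: [0.5, -0.1, 0.4]
gripper_width: 0.0827
```

```bash
python3 - <<'E'
from h import *
import pickle
s=r.get_state();print(s["time_s"],s["tcp_pos"],s["contact_force"])
P=cam("wrist");w=r.capture("wrist");b=r.capture("side");a=r.capture("scene");pickle.dump(P,open("w7.pkl","wb"))
for n,i in(("w7",w),("d7",b),("s7",a)):cv2.imwrite(f"pics/{n}.png",i)
P0=pickle.load(open("w0.pkl","rb"));print(-P[1].T@P[2],-P0[1].T@P0[2],P[1][2])
w0=cv2.imread("pics/w0.png")
f=lambda i,x:cv2.resize(i[0:100,x:x+267],(800,300),interpolation=cv2.INTER_CUBIC)
cv2.imwrite("pics/m7.png",np.vstack([f(w0,180),f(w,180)]))
def knob(n,img,x):
    u,v=proj(n,[x,-.13,.093])[0].astype(int);box=(u-12,u+12,v-9,v+9)
    g=cv2.cvtColor(img,cv2.COLOR_BGR2GRAY)[box[2]:box[3],box[0]:box[1]]
    k,l,st,ce=cv2.connectedComponentsWithStats((g<100).astype(np.uint8))
    for i in range(1,k):
        if 8<st[i,4]<150: print(n,st[i,4],ray(n,ce[i]+[box[0],box[2]],.093)[0])
knob("scene",a,.592);knob("side",b,.592)
E
```

```text
21.5 [ 6.73758587e-01 -4.93197611e-04  2.27048958e-01] [ 0.4766273  -0.14383769  0.36333122]
[ 0.67215509 -0.08243     0.38595784] [ 0.67334654 -0.08191868  0.384646  ] [-7.91683904e-04  3.00940604e-01 -9.53642557e-01]
scene 21 [ 0.58969132 -0.13044643  0.093     ]
side 25 [ 0.61824199 -0.09636251  0.093     ]
side 38 [ 0.5876509  -0.13385092  0.093     ]
```

View pics/m7.png

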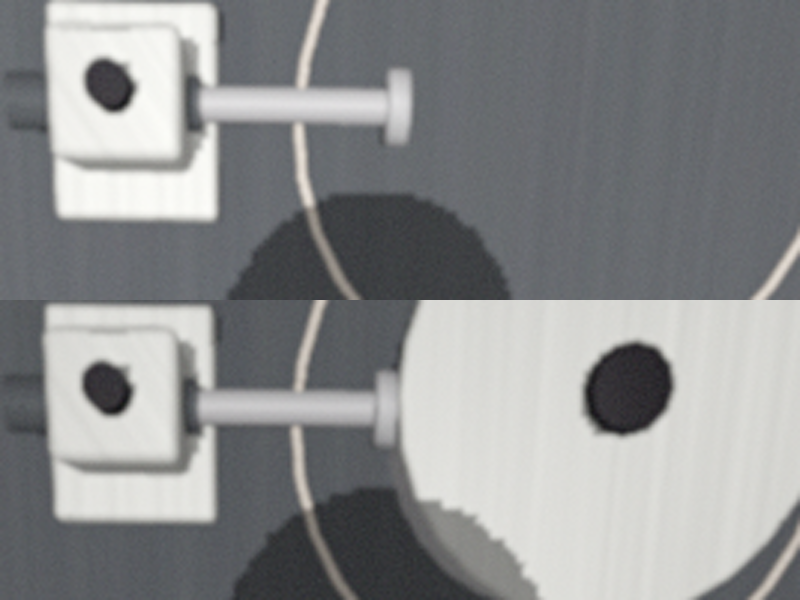

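The disc's back edge moved from column 386 to 373 at 3x against a fixed bracket. The tip is therefore pressed in about 3.5–4 mm and touching the wall. Last check: handle direction, circle fit and bystanders.

```bash
python3 - <<'E'
from h import *
import pickle
P=pickle.load(open("w7.pkl","rb"));w=cv2.imread("pics/w7.png");g=cv2.cvtColor(w,cv2.COLOR_BGR2GRAY)
for x in(.450,.465,.480,.495,.510,.525):
    ys=np.arange(-.165,-.095,.0005);q=proj("w",np.c_[np.full(len(ys),x),ys,np.full(len(ys),.074)],P)
    v=cv2.remap(g,q[:,0].astype(np.float32)[None],q[:,1].astype(np.float32)[None],1)[0].astype(float)
    k=v<38;print(x,ys[k].mean() if k.any() else None,k.sum()*.5,v.min(),np.median(v))
s0=cv2.imread("pics/scene.png");s7=cv2.imread("pics/s7.png");d0=cv2.imread("pics/side.png");d7=cv2.imread("pics/d7.png")
cv2.imwrite("pics/m8.png",np.vstack([np.hstack([cv2.resize(w,(400,300)),cv2.resize(s7[150:285,202:382],(400,300))]),np.hstack([cv2.resize(d0[120:400,200:420],(400,300)),cv2.resize(d7[120:400,200:420],(400,300))])]))
E
```

```text
0.45 -0.14386956521739128 23.0 0.0 185.0
0.465 -0.1442608695652174 23.0 0.0 183.0
0.48 -0.1442840909090909 22.0 0.0 86.0
0.495 -0.14755263157894738 19.0 0.0 87.0
0.51 -0.1474864864864865 18.5 0.0 84.0
0.525 -0.155 13.5 0.0 89.0
```

View pics/m8.png

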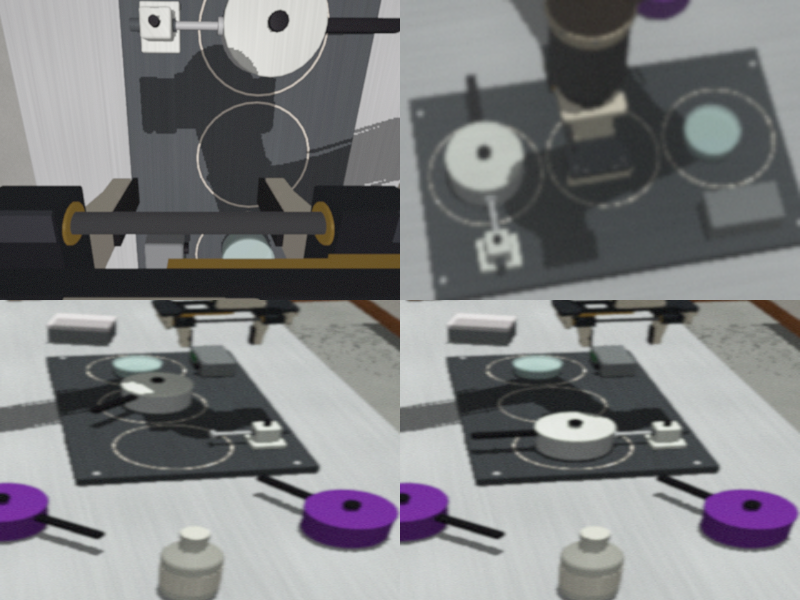

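The handle runs parallel to the rod (wrist row about 25 for both). The pan is inside the circle and the bystanders have not moved. Handing in.

```bash
python3 -c "
from plant import r
print(r.close_job(), r.get_state()['time_s'])"
```

```text
the job is handed in; nothing more can be done
the job is handed in; nothing more can be done
```

The steel pan now rests on the right-hand circle with its wall pressed against the probe tip. I gripped it by the handle, slid and turned it there without deliberately lifting it, and let go. After a last nudge on the handle's end I handed the job in at about 22 s of the 54 s allowed.

**Last checks:**
- **Tip:** compared with the first wrist picture, the disc sits about 3.5–4 mm further in, so it is in contact and well short of its 10 mm stop.
- **Handle and circle:** by eye, the handle runs parallel to the probe rod, pointing at the front edge. The pan is inside the circle.
- **Other objects:** by eye, the probe, dish, tip box and bottle show no movement in the before and after pictures.

**What went wrong or disagreed:**
- **Springback:** on the first release the pan sprang back about 5 mm. I then pushed the handle's end forward about 2.5 mm and retreated slowly; the force dropped to zero without the pan following.
- **Downward load:** the first push pressed the handle down with about 26 N and dragged at about 19 N. I eased that by raising the tool slightly.
- **Possible lift:** while I was easing that load, the tool briefly pulled up on the handle by up to about 4 N, with the tool about 1 mm higher. I lowered it again and saw no tilt in the pictures, but I can't rule out a very slight lift.
- **Handle angle:** my numeric check failed because part of the handle was outside the picture, so I judged the angle by eye.
- **Cameras:** the side and scene cameras differ by about 2 mm in x and 3 mm in y on the pan's position.

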